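# Fetch the jar from behind the medium bottles

## Task

A short jar stands at the back of the grey fridge tray, hemmed in by three taller medium bottles. First stand all three bottles out of the way on the free part of the steel tray, then fetch the jar and stand it on the glass panel of the warming stage, around the middle and clear of the black border, and then put every bottle back into the compartment of the fridge tray that it came from. Keep the bottles and the jar upright throughout, and do not disturb the culture dish on the warming stage or the forceps on the steel tray.

Things in the scene. Friction and masses are not known exactly. Their poses are not given: they have to be found in the camera images.
- slim_center (a point): Loose slim round medium bottle, clouded plastic: body 38 mm in diameter, 130 mm tall, white ribbed screw cap (diameter 26 mm, 22 mm high) at the top, 8 mm neck under it. Point: on its axis half-way up, 65 mm above its underside and 54 mm below the cap's middle. z up. Take it by the cap: neighbours' caps are 30 mm apart or more along the rows, 55 mm along the tray's diagonals. Fits its compartment at any yaw.
- square_center (a point): Loose square medium bottle, clouded plastic: body 44 x 44 mm (sides along its x and y), 120 mm tall, white ribbed screw cap (diameter 30 mm, 22 mm high) at the top, 8 mm neck under it. Point: on its axis half-way up, 60 mm above its underside and 49 mm below the cap's middle. z up. Take it by the cap: neighbours' caps are 30 mm apart or more along the rows, 55 mm along the tray's diagonals. Fits its compartment at any yaw.
- wide_center (a point): Loose wide round medium bottle, clouded plastic: body 50 mm in diameter, 116 mm tall, white ribbed screw cap (diameter 40 mm, 22 mm high) at the top, 8 mm neck under it. Point: on its axis half-way up, 58 mm above its underside and 47 mm below the cap's middle. z up. Take it by the cap: neighbours' caps are 30 mm apart or more along the rows, 55 mm along the tray's diagonals. Fits its compartment at any yaw.
- jar_center (a point): The wanted short jar, much lower than the bottles: 60 mm tall, body 48 mm and flat ribbed white lid 50 mm in diameter (lid 18 mm high). Loose. Point: on its axis half-way up, 30 mm above its underside. z up. Grip it at the point or higher, by its lid, once the bottles around it are gone.
- tray: Grey plastic fridge tray, fixed, 140 x 140 mm: walls and a cross of dividers 14 mm high, 4 mm thick; four compartments 64 x 64 mm, centred 34 mm either side of the origin along its x and y; floor 4 mm thick. Origin: centre of its underside. Each compartment holds a bottle or the jar at its middle, the jar in one of the two at positive x (far side); which bottle is where varies.
- side_tray: Flat stainless steel instrument tray, fixed, empty but for a forceps along its far (+x) edge, 210 x 210 mm, with a lip 12 mm high and 4 mm thick; floor 4 mm above the bench, 202 x 202 mm inside. Left or right of the fridge tray. Origin: centre of its underside; x and y along its sides.
- glass (a point): Middle of the glass panel, on its surface, of the warming stage: a fixed white box 160 x 220 mm, top 30 mm above the bench, with a pale glass panel 100 x 100 mm set flush in a black border 8 mm wide. Left or right of the fridge tray, opposite the steel tray. x and y along the panel's sides, z up.
- dish_center (a point): Bystander, to be left alone: covered round culture dish, 56 mm in diameter, 14 mm high, loose on the white part of the warming stage, about 105 mm from the middle of the glass on its -y side. Point: its centre.
- forceps_center (a point): Bystander, to be left alone: fine steel forceps, 118 mm long, 10 mm wide, 7 mm high, lying loose in the steel tray along its +x edge, its middle about 83 mm from the tray's origin, so that most of the tray is free. Point: its centre; y along its length.

How it is judged:
By the outcome, as a careful person would: the job done as asked, in the order asked, and still so for the second after the job is handed in, with the robot touching nothing.
It also fails if it takes over 144 s, if anything falls off the work surface, if the arm or the gripper's body presses on something with over 40 N, if the wrist force passes 120 N, or if a joint passes its speed limit or range.

## Robot

A 6-joint arm with a two-finger parallel gripper is mounted at the origin on the work surface. World frame = base frame: x ahead of the robot, y to its left, z up, the work surface at z = 0. Lengths are in m, angles in rad, forces in N, time in s.
With the tool pointing down it reaches from about 0.25 to 0.775 m from the base axis. Payload 4 kg.
Tool frame: the origin (TCP) lies midway between the tips of the shut fingers; the grasp point (between the pads) lies 19 mm behind it (robot.grasp_offset is the distance from the TCP to the grasp point, in m); z points along the fingers, y is the direction in which the jaws open and shut (so a half turn about z gives the same grasp; the last joint's range is limited). The gripper opens to 94 mm and grips with 3 to 60 N. Pads are 16 mm wide; open, the fingers measure 119 mm over their backs; the gripper's body (75 mm by 177 mm) begins 78 mm behind the grasp point.
Start: joints at [-1.39, 0.087, 1.371, -0, 1.684, -0.103], TCP at [0.154, -0.528, 0.17] pointing down, gripper open.
Joint ranges: [-3.1, 3.1], [-0.76, 2.03], [0.27, 2.55], [-1.08, 4.22], [0.17, 2.65], [-2.57, 2.57]. Speed limits (rad/s): [2.79, 2.79, 3.14, 3.14, 3.14, 3.14].

## Interface

Orientations are given as [roll, pitch, yaw] about the fixed x, y, z axes, in that order (R = Rz(yaw) Ry(pitch) Rx(roll)).
In Python, from bench import status, viewer, order, robot gives the robot as it stands. The module is installed in compiled form; this text tells all that it offers.
- The arm moves only by the tool move_arm, never from a script. Its argument "targets" is a list of rows, each a list of 3 entries, a list of its own where there are three numbers: the shift along the tool's x, y, z in mm, then the turn, a rotation vector about the tool's x, y, z in degrees, then the opening, from -1 (shut) to 1 (fully open). A call has 1 to 20 rows; each row is the pose to reach, as a shift and turn from the pose commanded when the call began, along the tool's axes at that moment; what a row does not reach only later rows make up. A row lasts 1/8 s, in which the tool goes at most 62.5 mm and 10.7 degrees, less where a joint would pass 70% of its speed; a pose out of reach is approached as far as the arm can. A call with a gripper value outside its range is refused whole. The fingers move at their own pace and stop on an object; the grip force is fixed at half the most. Time passes only in rows, so rows that repeat a pose let the fingers close. It gives the time, the measured TCP pose, the force and the opening at its end, in the units of the state.
- status.get_obs(): the state, without advancing time (a new reading comes with each control period).
- viewer.snapshot(name): name is "side" or "top" or "wrist"; returns the picture (480x640x3 uint8, red, green, blue); there is no depth.
- viewer.camera_model(name): a dict with "K" (3x3 intrinsics, pixels), "xyz" and "attitude" of the camera in the world; the wrist camera has in their place "T_tool_cam" (4x4, takes a point from camera to tool coordinates, whose origin is the TCP and whose axes are the flange's). Camera axes: x right, y up, looking along -z (the intrinsics and any distortion apply to the point x, -y, -z); pixel columns grow to the right and rows downward; lengths in m; the calibration is good to about 2 mm. A picture is of the moment at which its call begins: read the wrist's pose just before it. camera_model takes no time and is no camera call.
- order.close_job(): hands the job in, once; it reports no verdict.
The state is a dict: "time": time; "joint_positions": joint angles; "qvel": joint speeds; "joint_torque": joint torques, N m; "tool_pos": TCP position; "ee_rot": TCP orientation; "wrist_force": force on the tool from outside, world axes, zero at the start; "wrist_torque": the same for the moment, N m; "width": finger opening in m.
Only numpy, scipy, OpenCV 4.12 (cv2) and the standard library are available. Lean on these libraries where they do the work, as an engineer would, in place of code of your own. Each camera call takes 0.05 s, during which the arm holds its last target. There are 200 camera calls.

## Working session

There is one attempt and no reset: what is moved stays moved. The work goes in short steps, Python scripts to look and compute and a tool call to move; the robot and the scene stay as the last step left them, time stands still between calls to the robot, and variables do not carry over. Pictures are saved under pics/ and viewed, about 12 in all and at most 16, crops included, and the job is handed in when it is done.

Besides the shell and the picture viewer there is one more tool, called as a command line: name --argument value ..., lists and objects as JSON in quotes. move_arm: Moves the arm, as the interface text tells. Its arguments: {"type":"object","properties":{"targets":{"type":"array"}},"required":["targets"]}

```bash
mkdir -p pics; python3 - <<'E'
from bench import status, viewer
import cv2
o=status.get_obs()
for k,v in o.items(): print(k,v)
for n in("side","top","wrist"):
    im=viewer.snapshot(n); cv2.imwrite(f"pics/{n}0.png",im[:,:,::-1]); print(n,viewer.camera_model(n))
E
```

```text
time 0.0
joint_positions [-1.39008131e+00  8.79317125e-02  1.37223964e+00 -6.39266809e-06
  1.68357951e+00 -1.03108836e-01]
qvel [ 0.00125815  0.00174849 -0.00214451 -0.00046523 -0.0009265   0.00031403]
joint_torque [ 4.24202690e-04 -3.40184104e+01 -3.02423036e+01  7.18830340e-02
  3.30396811e-02 -1.68056627e-04]
tool_pos [ 0.15389271 -0.52738834  0.1690244 ]
ee_rot [-3.13944525e+00 -2.15816350e-04  2.83822910e-01]
wrist_force [ 0.83272884 -0.05842119 -0.25292563]
wrist_torque [-0.0439278   0.03152391 -0.04283165]
width 0.09366728695253353
side {'K': array([[619.58197945,   0.        , 319.50568189],
       [  0.        , 619.58197945, 243.45146935],
       [  0.        ,   0.        ,   1.        ]]), 'xyz': array([0.31831187, 0.9321105 , 0.95365793]), 'attitude': array([ 0.83812895,  0.01811315, -2.88470281])}
top {'K': array([[464.95933257,   0.        , 318.9291741 ],
       [  0.        , 464.95933257, 237.38225658],
       [  0.        ,   0.        ,   1.        ]]), 'xyz': array([0.50467662, 0.00446993, 1.01017182]), 'attitude': array([ 7.95428549e-02,  1.37126622e-03, -1.54211387e+00])}
wrist {'K': array([[390.69258418,   0.        , 323.1113123 ],
       [  0.        , 390.69258418, 237.43701599],
       [  0.        ,   0.        ,   1.        ]]), 'T_tool_cam': array([[-3.27183561e-04,  9.69584335e-01,  2.44757249e-01,
         7.09686510e-02],
       [ 9.99999543e-01,  9.72694564e-05,  9.51442589e-04,
        -3.16090070e-05],
       [ 8.98696425e-04,  2.44757448e-01, -9.69583923e-01,
        -2.14274522e-01],
       [ 0.00000000e+00,  0.00000000e+00,  0.00000000e+00,
         1.00000000e+00]])}
```

View pics/top0.png

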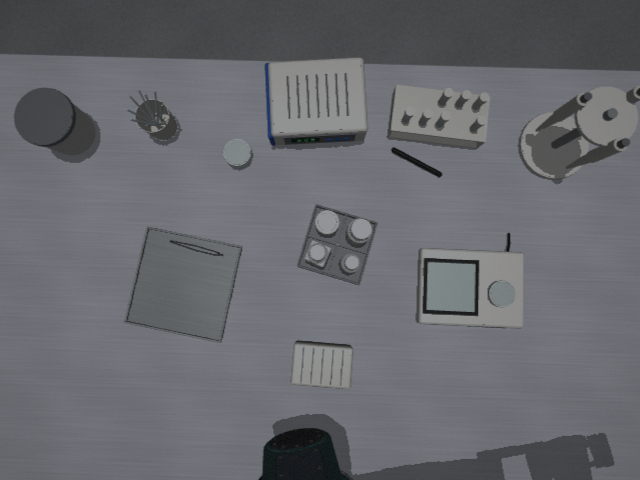

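View pics/side0.png

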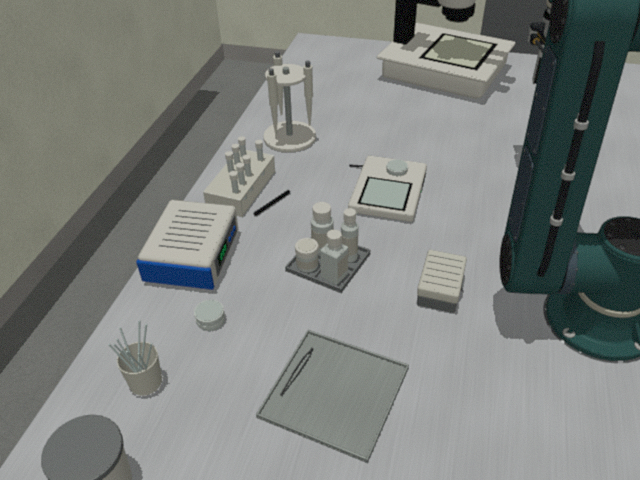

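Top view: jar at about (327,222), wide at (360,231), square at (317,253), slim at (351,263). The steel tray is on the left around (184,284), with the forceps at (197,248). The glass is near (451,287), the dish at (502,293). Next I'll measure these.

```bash
cat > h.py <<'E'
import numpy as np, cv2
from scipy.spatial.transform import Rotation as Ro
from bench import status, viewer
def pose(n,o=None):
    m=viewer.camera_model(n)
    if n=="wrist":
        o=o or status.get_obs(); T=np.eye(4); T[:3,:3]=Ro.from_euler('xyz',o['ee_rot']).as_matrix(); T[:3,3]=o['tool_pos']
        C=T@m['T_tool_cam']; return m['K'],C[:3,:3],C[:3,3]
    return m['K'],Ro.from_euler('xyz',m['attitude']).as_matrix(),np.array(m['xyz'])
def cast(P,uv,z):
    K,R,t=P; d=np.linalg.solve(K,[uv[0],uv[1],1.]); d=R@(d*[1,-1,-1]); return t+d*(z-t[2])/d[2]
def proj(P,X):
    K,R,t=P; p=(R.T@(np.asarray(X)-t))*[1,-1,-1]; p=K@p; return p[:2]/p[2]
E
python3 - <<'E'
from h import *
im=cv2.imread("pics/top0.png"); g=cv2.cvtColor(im,cv2.COLOR_BGR2GRAY); P=pose("top")
print("gray samples bench,tray,steel,glass,white,cap", [int(g[v,u]) for u,v in((260,200),(337,240),(180,290),(450,290),(420,255) ,(327,222),(502,293))])
def quad(mask,z,seed,name):
    n,l,s,c=cv2.connectedComponentsWithStats(mask.astype(np.uint8)); i=l[seed[1],seed[0]]
    cn=max(cv2.findContours((l==i).astype(np.uint8),0,2)[0],key=cv2.contourArea)
    W=np.array([cast(P,p[0]+0.0,z)[:2] for p in cn],np.float32)*1000
    (c,sz,a)=cv2.minAreaRect(W); print(name,np.round(c,1),np.round(sz,1),round(a,1)); return cn
vis=im.copy()
hsv=cv2.cvtColor(im,cv2.COLOR_BGR2HSV)
print([hsv[v,u].tolist() for u,v in((260,200),(337,240),(180,290),(130,310),(450,290),(422,252),(327,222),(502,293))])
big=cv2.resize(im[190:350,110:540],None,fx=1.8,fy=1.8,interpolation=cv2.INTER_CUBIC)
t=cv2.resize(im[195:295,290:390],None,fx=6,fy=6,interpolation=cv2.INTER_CUBIC)
cv2.imwrite("pics/t6.png",np.clip(t.astype(float)*1.4,0,255).astype(np.uint8))
E
```

```text
gray samples bench,tray,steel,glass,white,cap [119, 88, 103, 130, 87, 148, 124]
[[113, 16, 125], [114, 14, 92], [100, 14, 106], [100, 17, 92], [93, 19, 134], [15, 4, 133], [102, 8, 151], [99, 20, 129]]
```

View pics/t6.png

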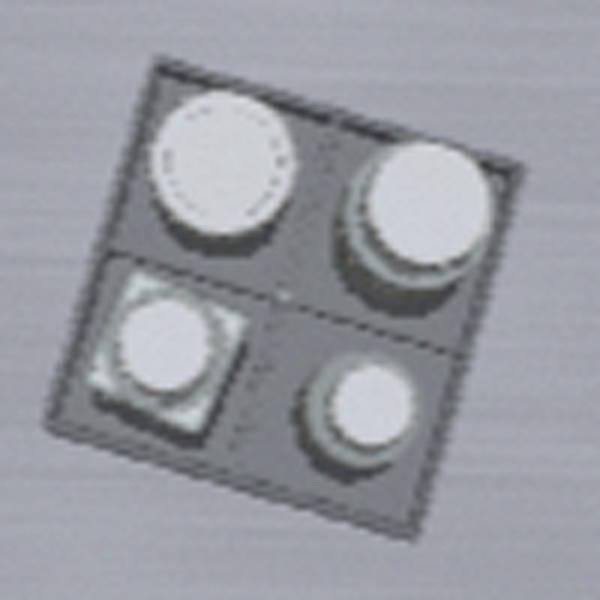

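The 6x crop shows the tray corners at (160,60), (525,165), (415,540) and (45,430). The jar is at (223,163), wide at (432,205), square at (165,345) and slim at (372,403).

```bash
python3 - <<'E'
from h import *
im=cv2.imread("pics/top0.png"); g=cv2.cvtColor(im,cv2.COLOR_BGR2GRAY); P=pose("top")
for n,c,z,D in(("jar",(327,222),.064,50),("wide",(361,229),.12,40),("square",(317,252),.124,30),("slim",(352,262),.134,26)):
    S=8;x,y=c; t=cv2.resize(g[y-16:y+16,x-16:x+16],None,fx=S,fy=S,interpolation=cv2.INTER_CUBIC)
    m=((t>133)).astype(np.uint8); m=cv2.morphologyEx(m,cv2.MORPH_CLOSE,np.ones((15,15)));m=cv2.morphologyEx(m,cv2.MORPH_OPEN,np.ones((41,41)))
    k,l,s,_=cv2.connectedComponentsWithStats(m); cn=max(cv2.findContours((l==l[128,128]).astype(np.uint8),0,2)[0],key=cv2.contourArea)
    (u,v),ax,a=cv2.fitEllipse(cv2.convexHull(cn)); uv=((u+.5)/S-.5+x-16,(v+.5)/S-.5+y-16)
    W=cast(P,uv,z); print(n,np.round(uv,2),np.round(W*1000,1),"diam",np.round(np.array(ax)/S/464.96*(1.010-z)*1000,1),"want",D)
cr=np.array([(160,60),(525,165),(415,540),(45,430)])
W=np.array([cast(P,(p+.5)/6-.5+[290,195],.014)[:2] for p in cr])*1000
def rep(n,W):
    print(n,"centre",W.mean(0).round(1),"sides",[round(float(np.linalg.norm(W[i]-W[i-1])),1) for i in range(4)],"yaw of +x edges",[round(float(np.degrees(np.arctan2(*(W[a]-W[b])[::-1]))),1) for a,b in((0,3),(1,2))],[round(float(np.degrees(np.arctan2(*(W[a]-W[b])[::-1])))-90,1) for a,b in((0,1),(3,2))])
rep("tray",W)
# quads by masks
hsv=cv2.cvtColor(im,cv2.COLOR_BGR2HSV)
def quad(n,mask,box,z):
    x0,y0,x1,y1=box; t=mask[y0:y1,x0:x1].astype(np.uint8)
    cn=max(cv2.findContours(t,0,2)[0],key=cv2.contourArea); q=cv2.boxPoints(cv2.minAreaRect(cv2.convexHull(cn)))+[x0,y0]
    q=q[np.argsort(np.arctan2(*(q-q.mean(0)).T[::-1]))]
    rep(n,np.array([cast(P,p,z)[:2] for p in q])*1000); return q
quad("steel",g<109,(115,215,255,350),.012)
quad("border",g<60,(415,250,485,320),.03)
quad("stage",(hsv[...,1]<11)&(g>115),(412,244,535,335),.03)
t=(g[270:320,483:522]); m=cv2.inRange(hsv[270:320,483:522],(90,13,100),(110,40,255)); m=cv2.morphologyEx(m,cv2.MORPH_OPEN,np.ones((5,5)))
(c,r)=cv2.minEnclosingCircle(max(cv2.findContours(m,0,2)[0],key=cv2.contourArea)); W=cast(P,(c[0]+483,c[1]+270),.044);print("dish",W*1000,r)
for p in((170,241),(223,255)): print("forceps end",cast(P,p,.01)*1000)
# side check of jar/wide caps projections
S=pose("side"); 
E
```

```text
jar [326.72 221.58] [612.9  -7.1  64. ] diam [46.5 47. ] want 50
wide [361.14 228.31] [595.4 -72.9 120. ] diam [36.7 38.1] want 40
square [316.95 251.76] [547.7  10.7 124. ] diam [27.2 28.5] want 30
slim [351.74 262.02] [529.7 -55.4 134. ] diam [23.4 24.1] want 26
tray centre [570.5 -31.7] sides [139.2, 136.5, 140.0, 137.3] yaw of +x edges [-15.5, -15.1] [-14.5, -14.9]
steel centre [476.5 295.9] sides [213.5, 219.7, 212.5, 216.0] yaw of +x edges [-8.9, -9.9] [-10.6, -10.4]
border centre [ 487.8 -270.7] sides [116.5, 114.7, 116.5, 113.6] yaw of +x edges [-1.0, -1.5] [0.0, 0.1]
stage centre [ 486.6 -316.3] sides [156.2, 220.4, 156.1, 217.6] yaw of +x edges [-2.0, -3.0] [-1.0, -0.9]
dish [ 475.6064902  -373.09792321   44.        ] 13.001319885253906
forceps end [567.32249851 329.09143681  10.        ]
forceps end [540.41284031 213.39500903  10.        ]
```

The tray fit and all four caps agree within about 1 mm, at tray yaw -15°. I'll hold one tool yaw of 30° for the whole job, which puts the jaws along a tray diagonal. The first move goes above the slim bottle.

```bash
cat >> h.py <<'E'
def go(x,y,z,yaw=30):  # mm world TCP target -> tool shift mm, turn deg
    o=status.get_obs(); R=Ro.from_euler('xyz',o['ee_rot']).as_matrix()
    T=Ro.from_euler('xyz',[180,0,yaw],degrees=True).as_matrix()
    print("shift",(R.T@(np.array([x,y,z])-o['tool_pos']*1000)).round(1),"turn",np.degrees(Ro.from_matrix(R.T@T).as_rotvec()).round(2))
E
python3 -c "
from h import *
go(529.7,-55.4,250)"
```

```text
shift [ 493.  -348.2  -80.1] turn [ -0.1   -0.02 -13.74]
```

move_arm --targets '[[[0, 0, -80], [0, 0, 0], 0.2], [[0, 0, -80], [0, 0, -7], 0.2], [[493, -348, -80], [0, 0, -13.7], 0.2], [[493, -348, -80], [0, 0, -13.7], 0.2], [[493, -348, -80], [0, 0, -13.7], 0.2], [[493, -348, -80], [0, 0, -13.7], 0.2], [[493, -348, -80], [0, 0, -13.7], 0.2], [[493, -348, -80], [0, 0, -13.7], 0.2], [[493, -348, -80], [0, 0, -13.7], 0.2], [[493, -348, -80], [0, 0, -13.7], 0.2], [[493, -348, -80], [0, 0, -13.7], 0.2], [[493, -348, -80], [0, 0, -13.7], 0.2], [[493, -348, -80], [0, 0, -13.7], 0.2], [[493, -348, -80], [0, 0, -13.7], 0.2], [[493, -348, -80], [0, 0, -13.7], 0.2], [[493, -348, -80], [0, 0, -13.7], 0.2]]'

```text
time: 2.15
tool_pos: [0.5294, -0.057, 0.2505]
ee_rot: [3.141, -0.0, 0.521]
wrist_force: [-0.8, -0.7, 0.7]
width: 0.0566
```

```bash
python3 -c "
from h import *
go(529.7,-55.4,108)
o=status.get_obs(); P=pose('wrist',o); im=viewer.snapshot('wrist')[:,:,::-1].copy()
for n,X in dict(jar=(.6129,-.0071,.064),wide=(.5954,-.0729,.12),sq=(.5477,.0107,.124),slim=(.5297,-.0554,.134)).items():
    p=proj(P,X); print(n,p.round(1)); cv2.drawMarker(im,tuple(int(v) for v in p.round()),(0,0,255),0,10)
cv2.imwrite('pics/w1.png',im); print(o['tool_pos'],o['width'])"
```

```text
shift [  1.   -1.3 142.5] turn [ 0.04 -0.02 -0.15]
jar [321.6 111.2]
wide [377.  164.6]
sq [265.6 164.6]
slim [321.9 222.3]
[ 0.52937832 -0.05700441  0.2505374 ] 0.05661631966032407
```

View pics/w1.png

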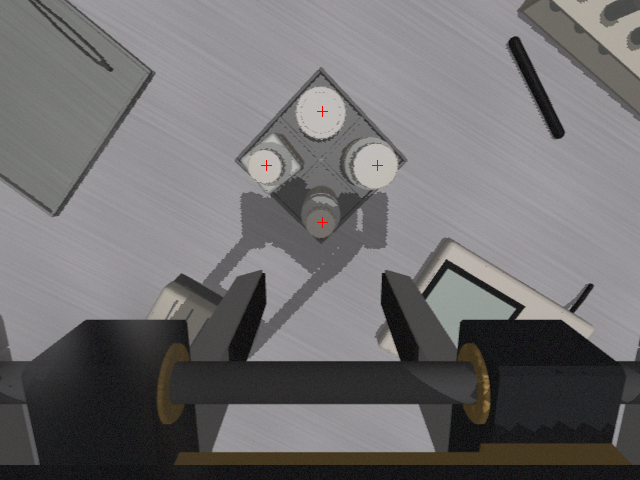

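Wrist view: the predicted marks fall on all four cap centres, within about 1 px. The fingers straddle slim cleanly. Descend and grip.

move_arm --targets '[[[1, -1, 50], [0, 0, 0], 0.2], [[1, -1, 90], [0, 0, 0], 0.2], [[1, -1, 120], [0, 0, 0], 0.2], [[1, -1, 135], [0, 0, 0], 0.2], [[1, -1, 142], [0, 0, 0], 0.2], [[1, -1, 142], [0, 0, 0], 0.2], [[1, -1, 142], [0, 0, 0], -0.4], [[1, -1, 142], [0, 0, 0], -0.8], [[1, -1, 142], [0, 0, 0], -0.8], [[1, -1, 142], [0, 0, 0], -0.8], [[1, -1, 142], [0, 0, 0], -0.8], [[1, -1, 142], [0, 0, 0], -0.8]]'

```text
time: 3.7
tool_pos: [0.5302, -0.0545, 0.1081]
ee_rot: [3.142, 0.0, 0.523]
wrist_force: [-0.1, 0.8, 0.2]
width: 0.0098
```

The opening reads 9.8 mm where the cap is 26 mm, so it isn't holding what I expected. Look before moving.

```bash
python3 -c "
from h import *
o=status.get_obs();print(o['width'],o['tool_pos'],o['wrist_force'])
w=viewer.snapshot('wrist')[:,:,::-1]; s=viewer.snapshot('side')[:,:,::-1]
s=cv2.resize(s[170:310,260:440],(400,311),interpolation=cv2.INTER_CUBIC)
w=cv2.resize(w[40:440,120:520],(311,311))
cv2.imwrite('pics/c2.png',np.hstack([w,s]))"
```

```text
0.009827103486943042 [ 0.53017849 -0.05453008  0.10813377] [-0.08374957  0.77427004  0.23057813]
```

View pics/c2.png

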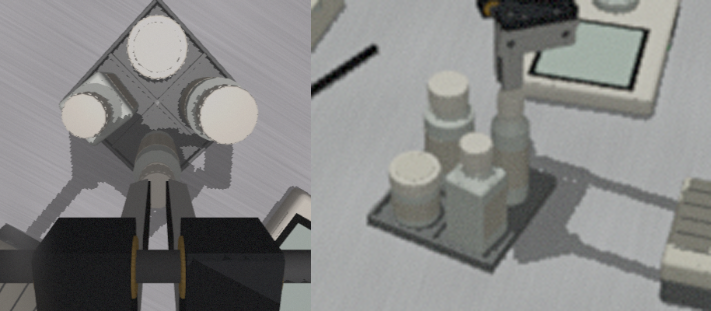

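```bash
python3 -c "
from h import *
o=status.get_obs();P=pose('wrist',o);S=pose('side');t=o['tool_pos']
for n,X in dict(tcp=t,grasp=t+[0,0,.019],captop=(.5297,-.0554,.134),capbot=(.5297,-.0554,.112),sqtop=(.5477,.0107,.124),widetop=(.5954,-.0729,.12),jartop=(.6129,-.0071,.064)).items():
  w=proj(P,X);s=proj(S,X); print(n,w.round(),'crop',((w-[120,40])*311/400).round(),'side',s.round(),'crop',((s-[260,170])*400/180+[311,0]).round())
a=cv2.imread('pics/side0.png')
s=viewer.snapshot('side')[:,:,::-1]; w=viewer.snapshot('wrist')[:,:,::-1]
c=lambda i,x,y,wd,h:cv2.resize(i[y:y+h,x:x+wd],(390,390),interpolation=cv2.INTER_CUBIC)
cv2.imwrite('pics/c3.png',np.hstack([c(s,320,180,75,75),c(w,240,180,160,160)]))
"
```

```text
tcp [323. 266.] crop [158. 176.] side [348. 222.] crop [507. 115.]
grasp [323. 277.] crop [158. 184.] side [348. 215.] crop [507.  99.]
captop [324. 283.] crop [159. 189.] side [349. 212.] crop [508.  93.]
capbot [324. 270.] crop [159. 178.] side [349. 220.] crop [508. 111.]
sqtop [229. 186.] crop [ 85. 114.] side [333. 234.] crop [473. 143.]
widetop [417. 186.] crop [231. 114.] side [321. 207.] crop [446.  83.]
jartop [324.  99.] crop [158.  46.] side [305. 245.] crop [412. 168.]
```

View pics/c3.png

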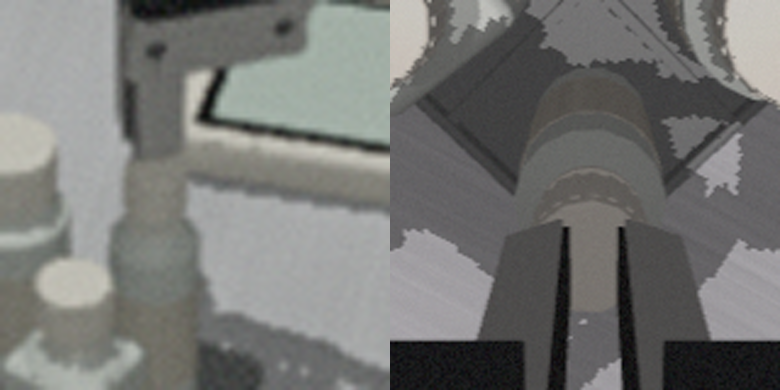

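Both views put the fingertips at the top of the cap, about 28 mm above where the reported TCP should be. Nothing is gripped. I'll check the tool offset.

Grasp offset is 18.8 mm as stated, but tip spacing and row in the wrist view, plus the side view, all put the tips about 30 mm behind the reported TCP. With the fingers open wider than slim's body, going deeper is safe. Open, go 26 mm lower, and test the grip.

move_arm --targets '[[[0, 0, 0], [0, 0, 0], 0.2], [[0, 0, 0], [0, 0, 0], 0.2], [[0, 0, 0], [0, 0, 0], 0.2], [[0, 0, 0], [0, 0, 0], 0.2], [[0, 0, 8], [0, 0, 0], 0.2], [[0, 0, 16], [0, 0, 0], 0.2], [[0, 0, 22], [0, 0, 0], 0.2], [[0, 0, 26], [0, 0, 0], 0.2], [[0, 0, 26], [0, 0, 0], 0.2], [[0, 0, 26], [0, 0, 0], -0.3], [[0, 0, 26], [0, 0, 0], -0.6], [[0, 0, 26], [0, 0, 0], -0.8], [[0, 0, 26], [0, 0, 0], -0.8], [[0, 0, 26], [0, 0, 0], -0.8]]'

```text
time: 5.7
tool_pos: [0.5303, -0.0545, 0.0824]
ee_rot: [3.141, -0.0, 0.523]
wrist_force: [0.1, 0.3, 0.8]
width: 0.0254
```

```bash
python3 -c "
from h import *
o=status.get_obs();print(o['width'])
s=viewer.snapshot('side')[:,:,::-1]; w=viewer.snapshot('wrist')[:,:,::-1]
c=lambda i,x,y,wd,h:cv2.resize(i[y:y+h,x:x+wd],(390,390),interpolation=cv2.INTER_CUBIC)
cv2.imwrite('pics/c4.png',np.hstack([c(s,320,180,75,75),c(w,240,180,160,160)]))
"
```

```text
0.025415019462469532
```

View pics/c4.png

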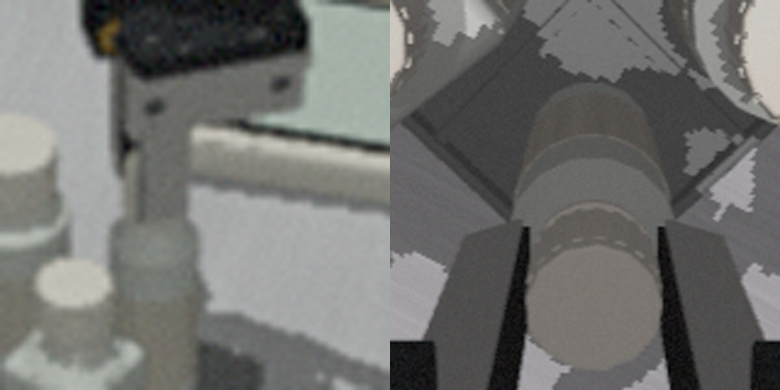

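Slim is held: opening 25.4 mm against a 26 mm cap, and the pads cover the cap. The working offset is therefore TCP = cap middle - 41 mm. Lift, then carry to the steel tray.

move_arm --targets '[[[0, 0, -10], [0, 0, 0], -0.8], [[0, 0, -40], [0, 0, 0], -0.8], [[0, 0, -80], [0, 0, 0], -0.8], [[0, 0, -120], [0, 0, 0], -0.8], [[0, 0, -145], [0, 0, 0], -0.8], [[3, -10, -150], [0, 0, 0], -0.8], [[12, -40, -150], [0, 0, 0], -0.8], [[23, -80, -150], [0, 0, 0], -0.8], [[35, -120, -150], [0, 0, 0], -0.8], [[47, -160, -150], [0, 0, 0], -0.8], [[58, -200, -150], [0, 0, 0], -0.8], [[70, -240, -150], [0, 0, 0], -0.8], [[82, -280, -150], [0, 0, 0], -0.8], [[93, -320, -150], [0, 0, 0], -0.8], [[105, -360, -150], [0, 0, 0], -0.8], [[115, -393, -150], [0, 0, 0], -0.8], [[120, -410, -150], [0, 0, 0], -0.8], [[121, -415, -150], [0, 0, 0], -0.8], [[121, -415, -150], [0, 0, 0], -0.8], [[121, -415, -150], [0, 0, 0], -0.8]]'

```text
time: 8.3
tool_pos: [0.4282, 0.3645, 0.2323]
ee_rot: [3.141, -0.0, 0.521]
wrist_force: [-0.2, -0.5, -2.5]
width: 0.0252
```

```bash
python3 -c "
from h import *
o=status.get_obs();print(o['width'])
go(427.8,365.4,83.5)
s=viewer.snapshot('side')[:,:,::-1]; w=viewer.snapshot('wrist')[:,:,::-1]
cv2.imwrite('pics/c5.png',np.hstack([cv2.resize(s,(400,300)),cv2.resize(w,(400,300))]))
"
```

```text
0.025245267547855933
shift [ 1.000e-01 -1.100e+00  1.488e+02] turn [ 0.03 -0.01 -0.13]
```

View pics/c5.png

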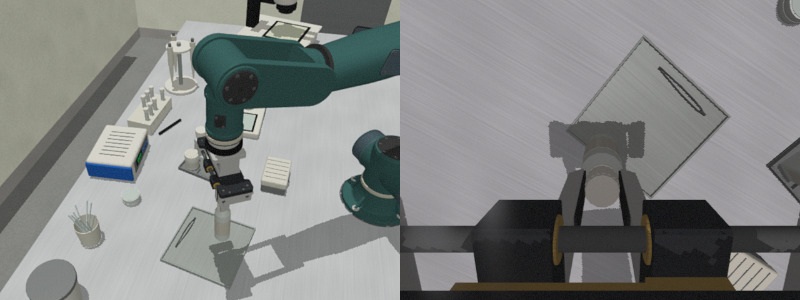

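Slim hangs upright above the near-left part of the steel tray, clear of the forceps. Lower and release.

move_arm --targets '[[[0, -1, 30], [0, 0, 0], -0.8], [[0, -1, 70], [0, 0, 0], -0.8], [[0, -1, 105], [0, 0, 0], -0.8], [[0, -1, 130], [0, 0, 0], -0.8], [[0, -1, 142], [0, 0, 0], -0.8], [[0, -1, 147], [0, 0, 0], -0.8], [[0, -1, 149], [0, 0, 0], -0.8], [[0, -1, 149], [0, 0, 0], -0.8]]'

```text
time: 9.4
tool_pos: [0.4279, 0.3667, 0.0842]
ee_rot: [-3.141, -0.002, 0.523]
wrist_force: [0.0, 1.4, -1.1]
width: 0.0253
```

move_arm --targets '[[[0, 0, 1], [0, 0, 0], -0.8], [[0, 0, 1.5], [0, 0, 0], -0.8], [[0, 0, 1.5], [0, 0, 0], -0.3], [[0, 0, 1.5], [0, 0, 0], 0], [[0, 0, 1.5], [0, 0, 0], 0.2], [[0, 0, 1.5], [0, 0, 0], 0.2], [[0, 0, -10], [0, 0, 0], 0.2], [[0, 0, -50], [0, 0, 0], 0.2], [[0, 0, -110], [0, 0, 0], 0.2], [[0, 0, -148], [0, 0, 0], 0.2], [[-74, 368, -148], [0, 0, 0], 0.2], [[-74, 368, -148], [0, 0, 0], 0.2], [[-74, 368, -148], [0, 0, 0], 0.2], [[-74, 368, -148], [0, 0, 0], 0.2], [[-74, 368, -148], [0, 0, 0], 0.2], [[-74, 368, -148], [0, 0, 0], 0.2], [[-74, 368, -148], [0, 0, 0], 0.2], [[-74, 368, -148], [0, 0, 0], 0.2], [[-74, 368, -148], [0, 0, 0], 0.2], [[-74, 368, -148], [0, 0, 0], 0.2]]'

```text
time: 11.9
tool_pos: [0.5467, 0.012, 0.2316]
ee_rot: [3.141, -0.001, 0.525]
wrist_force: [-0.6, -0.4, -0.7]
width: 0.0562
```

```bash
cat >> h.py <<'E'
def cap(n,c,z,thr=133,view='top',im=None,P=None):  # bright disc near world xy (mm) at height z (mm)
    P=P or pose(view); g=cv2.cvtColor(viewer.snapshot(view) if im is None else im,cv2.COLOR_RGB2GRAY)
    x,y=(int(round(v)) for v in proj(P,(c[0]/1e3,c[1]/1e3,z/1e3))); S=8
    t=cv2.resize(g[y-16:y+16,x-16:x+16],None,fx=S,fy=S,interpolation=cv2.INTER_CUBIC)
    m=(t>thr).astype(np.uint8); m=cv2.morphologyEx(m,cv2.MORPH_CLOSE,np.ones((15,15)));m=cv2.morphologyEx(m,cv2.MORPH_OPEN,np.ones((41,41)))
    k,l,s,_=cv2.connectedComponentsWithStats(m)
    if l[128,128]==0: print(n,"no bright disc"); return
    cn=max(cv2.findContours((l==l[128,128]).astype(np.uint8),0,2)[0],key=cv2.contourArea)
    (u,v),ax,a=cv2.fitEllipse(cv2.convexHull(cn)); uv=((u+.5)/S-.5+x-16,(v+.5)/S-.5+y-16)
    W=cast(P,uv,z/1e3); d=np.array(ax)/S/P[0][0,0]*abs(P[2][2]-z/1e3)*1e3
    print(n,(W*1e3).round(1),"diam",d.round(1)); return W*1e3
E
python3 -c "
from h import *
im=viewer.snapshot('top'); cap('slim',(428,366),134,im=im); cv2.imwrite('pics/top6.png',im[:,:,::-1])
print(status.get_obs()['width']); go(547.7,10.7,72.5)"
```

```text
slim [431.3 379.8 134. ] diam [51.7 80.8]
0.05640455507024226
shift [  0.2   1.4 159. ] turn [ 0.02 -0.02  0.08]
```

The top-view fit on slim bled into its surroundings, so I'll check that by eye shortly. Grip square.

move_arm --targets '[[[0, 1, 50], [0, 0, 0], 0.2], [[0, 1, 95], [0, 0, 0], 0.2], [[0, 1, 130], [0, 0, 0], 0.2], [[0, 1, 150], [0, 0, 0], 0.2], [[0, 1, 158], [0, 0, 0], 0.2], [[0, 1, 159], [0, 0, 0], 0.2], [[0, 1, 159], [0, 0, 0], -0.2], [[0, 1, 159], [0, 0, 0], -0.6], [[0, 1, 159], [0, 0, 0], -0.8], [[0, 1, 159], [0, 0, 0], -0.8], [[0, 1, 159], [0, 0, 0], -0.8]]'

```text
time: 13.32
tool_pos: [0.5479, 0.0098, 0.0729]
ee_rot: [3.141, -0.001, 0.523]
wrist_force: [-0.5, 0.5, 2.0]
width: 0.0295
```

```bash
python3 -c "
from h import *
s=cv2.imread('pics/top6.png')[230:340,120:270]; w=viewer.snapshot('wrist')[:,:,::-1]
cv2.imwrite('pics/c6.png',np.hstack([cv2.resize(s,(400,293),interpolation=cv2.INTER_CUBIC),cv2.resize(w,(400,293))]))
go(410.4,266.9,230)"
```

```text
shift [   9.5 -291.3 -157.3] turn [ 0.03 -0.06 -0.03]
```

View pics/c6.png

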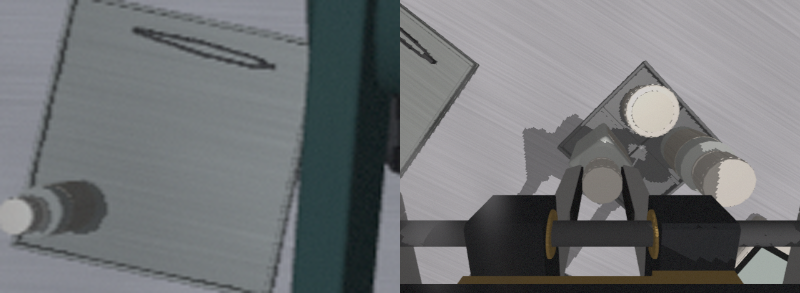

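Slim stands on the steel tray, with its cap at about (125.6,310.6) px. Square is held at 29.5 mm against a 30 mm cap. Carry it to (410,267).

move_arm --targets '[[[0, 0, -10], [0, 0, 0], -0.8], [[0, 0, -40], [0, 0, 0], -0.8], [[0, 0, -80], [0, 0, 0], -0.8], [[0, 0, -120], [0, 0, 0], -0.8], [[0, 0, -150], [0, 0, 0], -0.8], [[1, -12, -157], [0, 0, 0], -0.8], [[2, -40, -157], [0, 0, 0], -0.8], [[3, -80, -157], [0, 0, 0], -0.8], [[4, -120, -157], [0, 0, 0], -0.8], [[5, -160, -157], [0, 0, 0], -0.8], [[6, -200, -157], [0, 0, 0], -0.8], [[8, -240, -157], [0, 0, 0], -0.8], [[9, -270, -157], [0, 0, 0], -0.8], [[10, -286, -157], [0, 0, 0], -0.8], [[10, -291, -157], [0, 0, 0], -0.8], [[10, -291, -140], [0, 0, 0], -0.8], [[10, -291, -100], [0, 0, 0], -0.8], [[10, -291, -60], [0, 0, 0], -0.8], [[10, -291, -30], [0, 0, 0], -0.8], [[10, -291, -12], [0, 0, 0], -0.8]]'

```text
time: 15.88
tool_pos: [0.4097, 0.265, 0.0809]
ee_rot: [3.141, 0.004, 0.521]
wrist_force: [-0.2, -0.1, -1.8]
width: 0.0288
```

```bash
python3 -c "
from h import *
o=status.get_obs();print(o['width']);P=pose('top')
print(cast(P,(125.6,310.6),.134),proj(P,(.428,.3665,.134)))
go(410.4,266.9,72.9)"
```

```text
0.0288257416406972
[0.42698806 0.3647318  0.134     ] [124.68876412 310.02599401]
shift [ 1.6 -1.3  8. ] turn [ 0.01  0.26 -0.14]
```

move_arm --targets '[[[0, 0, 5], [0, 0, 0], -0.8], [[0, 0, 9], [0, 0, 0], -0.8], [[0, 0, 11], [0, 0, 0], -0.8], [[0, 0, 12], [0, 0, 0], -0.8], [[0, 0, 12], [0, 0, 0], -0.8]]'

```text
time: 16.5
tool_pos: [0.4113, 0.2671, 0.0729]
ee_rot: [3.141, -0.002, 0.523]
wrist_force: [-0.2, 0.3, 0.2]
width: 0.0289
```

move_arm --targets '[[[0, 0, 12.3], [0, 0, 0], -0.3], [[0, 0, 12.3], [0, 0, 0], 0], [[0, 0, 12.3], [0, 0, 0], 0.2], [[0, 0, 12.3], [0, 0, 0], 0.2], [[0, 0, 0], [0, 0, 0], 0.2], [[0, 0, -40], [0, 0, 0], 0.2], [[0, 0, -100], [0, 0, 0], 0.2], [[0, 0, -157], [0, 0, 0], 0.4], [[0, 0, -157], [0, 0, 0], 0.4]]'

```text
time: 17.62
tool_pos: [0.4136, 0.2681, 0.2367]
ee_rot: [3.141, -0.014, 0.523]
wrist_force: [-0.2, 0.3, 0.0]
width: 0.0655
```

```bash
python3 -c "
from h import *
go(595.4,-72.9,230)
go(595.4,-72.9,68.5)"
```

```text
shift [-12.9 386.3   6.9] turn [ 0.06 -0.78 -0.04]
shift [-15.1 386.1 168.4] turn [ 0.06 -0.78 -0.04]
```

I made a slip: rows are relative to the start of each call, so that release pressed 12 mm down on square. I'll check square before going on.

move_arm --targets '[[[-13, 386, 0], [0, 0, 0], 0.4], [[-13, 386, 0], [0, 0, 0], 0.4], [[-13, 386, 0], [0, 0, 0], 0.4], [[-13, 386, 0], [0, 0, 0], 0.4], [[-13, 386, 0], [0, 0, 0], 0.4], [[-13, 386, 0], [0, 0, 0], 0.4], [[-13, 386, 0], [0, 0, 0], 0.4], [[-13, 386, 0], [0, 0, 0], 0.4], [[-13, 386, 0], [0, 0, 0], 0.4], [[-13, 386, 0], [0, 0, 0], 0.4]]'

```text
time: 18.88
tool_pos: [0.5919, -0.0725, 0.2298]
ee_rot: [3.141, -0.001, 0.525]
wrist_force: [-0.0, 0.2, 0.4]
width: 0.0657
```

```bash
python3 -c "
from h import *
o=status.get_obs(); print(o['tool_pos'],o['ee_rot'],o['width'])
go(595.4,-72.9,68.5)
s=viewer.snapshot('side')[:,:,::-1]; t=viewer.snapshot('top')[:,:,::-1]
S=pose('side');P=pose('top')
for n,X in dict(sq=(.4113,.2671,.124),sl=(.428,.3665,.134)).items(): print(n,'side crop',((proj(S,X)-[250,240])*400/200).round(),'top crop',((proj(P,X)-[110,220])*400/200+[400,0]).round())
cv2.imwrite('pics/c7.png',np.hstack([cv2.resize(s[240:440,250:450],(400,400),interpolation=cv2.INTER_CUBIC),cv2.resize(t[220:420,110:310],(400,400),interpolation=cv2.INTER_CUBIC)]))"
```

```text
[ 0.59194702 -0.07250274  0.2298452 ] [ 3.14112989e+00 -7.36717773e-04  5.25181748e-01] 0.065742742442232
shift [  2.7   2.  161.3] turn [ 0.03 -0.04  0.09]
sq side crop [250. 207.] top crop [538. 200.]
sl side crop [206. 292.] top crop [429. 180.]
```

View pics/c7.png

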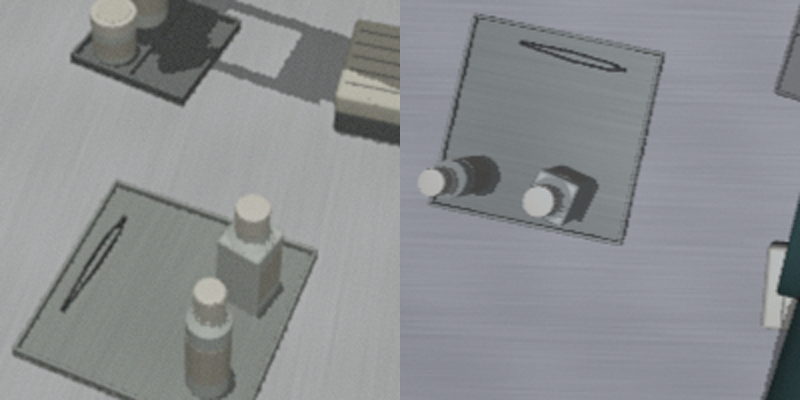

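Both bottles stand upright where expected: square's cap is at (253,207) side and (538,200) top, against predictions of (250,207) and (538,200). No harm done. Grip wide.

move_arm --targets '[[[3, 2, 50], [0, 0, 0], 0.4], [[3, 2, 95], [0, 0, 0], 0.4], [[3, 2, 130], [0, 0, 0], 0.4], [[3, 2, 150], [0, 0, 0], 0.4], [[3, 2, 160], [0, 0, 0], 0.4], [[3, 2, 161], [0, 0, 0], 0.4], [[3, 2, 161], [0, 0, 0], 0], [[3, 2, 161], [0, 0, 0], -0.4], [[3, 2, 161], [0, 0, 0], -0.6], [[3, 2, 161], [0, 0, 0], -0.6], [[3, 2, 161], [0, 0, 0], -0.6]]'

```text
time: 20.35
tool_pos: [0.5963, -0.0742, 0.0691]
ee_rot: [3.141, -0.001, 0.523]
wrist_force: [-0.7, 1.1, 3.4]
width: 0.0397
```

```bash
python3 -c "
from h import *
go(493,303.2,228)"
```

```text
shift [  99.2 -378.5 -159. ] turn [ 0.03 -0.07 -0.03]
```

move_arm --targets '[[[0, 0, -10], [0, 0, 0], -0.6], [[0, 0, -40], [0, 0, 0], -0.6], [[0, 0, -80], [0, 0, 0], -0.6], [[0, 0, -120], [0, 0, 0], -0.6], [[0, 0, -150], [0, 0, 0], -0.6], [[3, -12, -159], [0, 0, 0], -0.6], [[11, -42, -159], [0, 0, 0], -0.6], [[22, -84, -159], [0, 0, 0], -0.6], [[34, -128, -159], [0, 0, 0], -0.6], [[46, -174, -159], [0, 0, 0], -0.6], [[58, -220, -159], [0, 0, 0], -0.6], [[70, -266, -159], [0, 0, 0], -0.6], [[81, -310, -159], [0, 0, 0], -0.6], [[91, -348, -159], [0, 0, 0], -0.6], [[97, -370, -159], [0, 0, 0], -0.6], [[99, -378, -155], [0, 0, 0], -0.6], [[99, -378, -130], [0, 0, 0], -0.6], [[99, -378, -90], [0, 0, 0], -0.6], [[99, -378, -50], [0, 0, 0], -0.6], [[99, -378, -20], [0, 0, 0], -0.6]]'

```text
time: 22.85
tool_pos: [0.4913, 0.301, 0.0846]
ee_rot: [3.141, 0.005, 0.522]
wrist_force: [0.5, 0.2, -1.2]
width: 0.0393
```

move_arm --targets '[[[0, 0, 9], [0, 0, 0], -0.6], [[0, 0, 15], [0, 0, 0], -0.6], [[0, 0, 19], [0, 0, 0], -0.6], [[0, 0, 20], [0, 0, 0], -0.6], [[0, 0, 20], [0, 0, 0], -0.6]]'

```text
time: 23.48
tool_pos: [0.4935, 0.3028, 0.0691]
ee_rot: [3.141, -0.002, 0.523]
wrist_force: [-0.3, 0.3, -0.1]
width: 0.0395
```

move_arm --targets '[[[0, 0, 0], [0, 0, 0], -0.3], [[0, 0, 0], [0, 0, 0], 0.1], [[0, 0, 0], [0, 0, 0], 0.4], [[0, 0, 0], [0, 0, 0], 0.4], [[0, 0, -15], [0, 0, 0], 0.4], [[0, 0, -60], [0, 0, 0], 0.4], [[0, 0, -120], [0, 0, 0], 0.4], [[0, 0, -160], [0, 0, 0], 0.4], [[-52, 328, -160], [0, 0, 0], 0.7], [[-52, 328, -160], [0, 0, 0], 0.7], [[-52, 328, -160], [0, 0, 0], 0.7], [[-52, 328, -160], [0, 0, 0], 0.7], [[-52, 328, -160], [0, 0, 0], 0.7], [[-52, 328, -160], [0, 0, 0], 0.7], [[-52, 328, -160], [0, 0, 0], 0.7], [[-52, 328, -160], [0, 0, 0], 0.7], [[-52, 328, -160], [0, 0, 0], 0.7], [[-52, 328, -160], [0, 0, 0], 0.7]]'

```text
time: 25.72
tool_pos: [0.6114, -0.0062, 0.2286]
ee_rot: [3.141, -0.0, 0.525]
wrist_force: [0.3, 0.5, 0.7]
width: 0.0802
```

```bash
python3 -c "
from h import *
o=status.get_obs(); print(o['width'])
go(612.9,-7.1,15)
P=pose('wrist',o); w=viewer.snapshot('wrist')[:,:,::-1].copy(); t=viewer.snapshot('top')[:,:,::-1]
p=proj(P,(.6129,-.0071,.064)); cv2.drawMarker(w,tuple(int(v) for v in p.round()),(0,0,255),0,14)
cv2.imwrite('pics/c8.png',np.hstack([cv2.resize(w,(400,300)),cv2.resize(t[210:360,110:310],(400,300),interpolation=cv2.INTER_CUBIC)]))"
```

```text
0.0802256088903666
shift [  0.7   1.5 213.6] turn [ 0.01 -0.02  0.08]
```

View pics/c8.png

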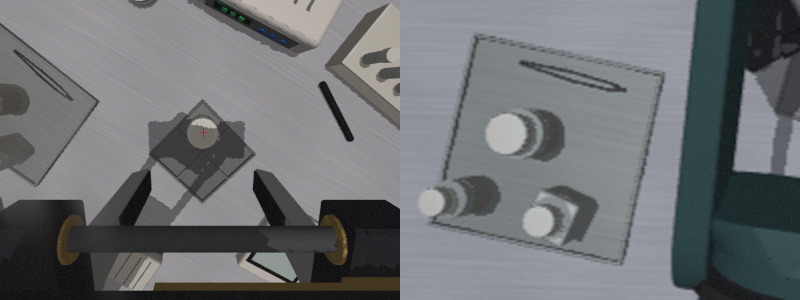

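All three bottles stand on the steel tray and the mark sits on the jar lid. Descend on the jar.

move_arm --targets '[[[1, 1, 60], [0, 0, 0], 0.7], [[1, 1, 115], [0, 0, 0], 0.7], [[1, 1, 160], [0, 0, 0], 0.7], [[1, 1, 190], [0, 0, 0], 0.7], [[1, 1, 205], [0, 0, 0], 0.7], [[1, 1, 211], [0, 0, 0], 0.7], [[1, 1, 213], [0, 0, 0], 0.7], [[1, 1, 213], [0, 0, 0], 0.3], [[1, 1, 213], [0, 0, 0], 0], [[1, 1, 213], [0, 0, 0], -0.3], [[1, 1, 213], [0, 0, 0], -0.3], [[1, 1, 213], [0, 0, 0], -0.3]]'

```text
time: 27.32
tool_pos: [0.6133, -0.0079, 0.0157]
ee_rot: [3.141, -0.001, 0.523]
wrist_force: [-1.3, 1.2, 2.7]
width: 0.0497
```

```bash
python3 -c "
from h import *
go(487.8,-270.7,125)"
```

```text
shift [-239.9  165.1 -109.4] turn [ 0.02 -0.04 -0.04]
```

move_arm --targets '[[[0, 0, -10], [0, 0, 0], -0.3], [[0, 0, -40], [0, 0, 0], -0.3], [[0, 0, -80], [0, 0, 0], -0.3], [[0, 0, -105], [0, 0, 0], -0.3], [[-9, 6, -110], [0, 0, 0], -0.3], [[-32, 22, -110], [0, 0, 0], -0.3], [[-64, 44, -110], [0, 0, 0], -0.3], [[-96, 66, -110], [0, 0, 0], -0.3], [[-128, 88, -110], [0, 0, 0], -0.3], [[-160, 110, -110], [0, 0, 0], -0.3], [[-192, 132, -110], [0, 0, 0], -0.3], [[-220, 151, -110], [0, 0, 0], -0.3], [[-235, 162, -110], [0, 0, 0], -0.3], [[-240, 165, -110], [0, 0, 0], -0.3], [[-240, 165, -108], [0, 0, 0], -0.3], [[-240, 165, -90], [0, 0, 0], -0.3], [[-240, 165, -65], [0, 0, 0], -0.3], [[-240, 165, -48], [0, 0, 0], -0.3], [[-240, 165, -40], [0, 0, 0], -0.3], [[-240, 165, -38], [0, 0, 0], -0.3]]'

```text
time: 29.82
tool_pos: [0.4874, -0.2704, 0.0526]
ee_rot: [-3.141, 0.0, 0.523]
wrist_force: [-1.0, 0.6, -0.8]
width: 0.0491
```

```bash
python3 -c "
from h import *
o=status.get_obs(); print(o['width'])
go(487.8,-270.7,41.7)"
```

```text
0.04911960699567983
shift [ 0.2  0.4 10.9] turn [-0.04  0.02 -0.02]
```

move_arm --targets '[[[0, 0, 5], [0, 0, 0], -0.3], [[0, 0, 8], [0, 0, 0], -0.3], [[0, 0, 10], [0, 0, 0], -0.3], [[0, 0, 11], [0, 0, 0], -0.3], [[0, 0, 11], [0, 0, 0], -0.3]]'

```text
time: 30.45
tool_pos: [0.4875, -0.2708, 0.0422]
ee_rot: [3.141, 0.0, 0.523]
wrist_force: [0.6, -0.3, -0.9]
width: 0.0495
```

move_arm --targets '[[[0, 0, 1], [0, 0, 0], -0.3], [[0, 0, 1.5], [0, 0, 0], -0.3], [[0, 0, 1.5], [0, 0, 0], -0.3]]'

```text
time: 30.82
tool_pos: [0.4877, -0.2709, 0.0417]
ee_rot: [3.141, -0.0, 0.523]
wrist_force: [-1.5, 0.5, 5.1]
width: 0.0491
```

Contact reads 5 N. Release, rise, and check.

move_arm --targets '[[[0, 0, -0.5], [0, 0, 0], 0], [[0, 0, -0.5], [0, 0, 0], 0.3], [[0, 0, -0.5], [0, 0, 0], 0.6], [[0, 0, -0.5], [0, 0, 0], 0.6], [[0, 0, -12], [0, 0, 0], 0.6], [[0, 0, -50], [0, 0, 0], 0.6], [[0, 0, -110], [0, 0, 0], 0.6], [[0, 0, -170], [0, 0, 0], 0.5], [[0, 0, -188], [0, 0, 0], 0.5], [[146, -247, -188], [0, 0, 0], 0.4], [[292, -494, -188], [0, 0, 0], 0.4], [[292, -494, -188], [0, 0, 0], 0.4], [[292, -494, -188], [0, 0, 0], 0.4], [[292, -494, -188], [0, 0, 0], 0.4], [[292, -494, -188], [0, 0, 0], 0.4], [[292, -494, -188], [0, 0, 0], 0.4], [[292, -494, -188], [0, 0, 0], 0.4], [[292, -494, -188], [0, 0, 0], 0.4], [[292, -494, -188], [0, 0, 0], 0.4], [[292, -494, -188], [0, 0, 0], 0.4]]'

```text
time: 33.33
tool_pos: [0.4933, 0.3031, 0.2276]
ee_rot: [3.141, 0.002, 0.524]
wrist_force: [0.3, 0.4, -0.5]
width: 0.0658
```

```bash
python3 -c "
from h import *
o=status.get_obs(); print(o['width'])
go(493.5,302.8,69)
P=pose('wrist',o); w=viewer.snapshot('wrist')[:,:,::-1].copy(); t=viewer.snapshot('top')[:,:,::-1]
for X in((.4935,.3028,.12),(.4113,.2671,.124)): cv2.drawMarker(w,tuple(int(v) for v in proj(P,X).round()),(0,0,255),0,14)
print(proj(pose('top'),(.4878,-.2707,.09)))
cv2.imwrite('pics/c9.png',np.hstack([cv2.resize(w,(400,300)),cv2.resize(t[230:350,400:560],(400,300),interpolation=cv2.INTER_CUBIC)]))"
```

```text
0.06583562251435135
shift [  0.4   0.2 158.6] turn [0.03 0.13 0.03]
[459.10745871 287.06811386]
```

View pics/c9.png

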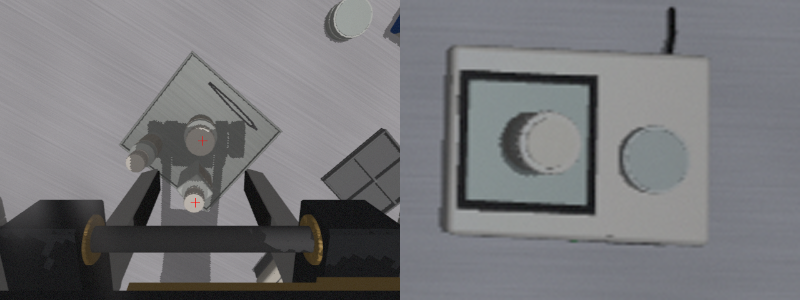

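The jar is on the glass with its lid at (460.4,286.4) px, predicted (459.1,287.1). It is well inside the border, and the dish is untouched. Grip wide to return it.

move_arm --targets '[[[0, 0, 50], [0, 0, 0], 0.4], [[0, 0, 95], [0, 0, 0], 0.4], [[0, 0, 130], [0, 0, 0], 0.4], [[0, 0, 150], [0, 0, 0], 0.4], [[0, 0, 157], [0, 0, 0], 0.4], [[0, 0, 158], [0, 0, 0], 0.4], [[0, 0, 158], [0, 0, 0], 0], [[0, 0, 158], [0, 0, 0], -0.4], [[0, 0, 158], [0, 0, 0], -0.6], [[0, 0, 158], [0, 0, 0], -0.6], [[0, 0, 158], [0, 0, 0], -0.6]]'

```text
time: 34.8
tool_pos: [0.4941, 0.3036, 0.0714]
ee_rot: [-3.141, -0.001, 0.523]
wrist_force: [-0.4, 0.6, 2.8]
width: 0.0393
```

```bash
python3 -c "
from h import *
go(594.8,-73,228)"
```

```text
shift [-100.7  376.5 -156.8] turn [-0.01 -0.08 -0.02]
```

move_arm --targets '[[[0, 0, -10], [0, 0, 0], -0.6], [[0, 0, -40], [0, 0, 0], -0.6], [[0, 0, -80], [0, 0, 0], -0.6], [[0, 0, -120], [0, 0, 0], -0.6], [[0, 0, -150], [0, 0, 0], -0.6], [[-3, 12, -157], [0, 0, 0], -0.6], [[-11, 42, -157], [0, 0, 0], -0.6], [[-22, 84, -157], [0, 0, 0], -0.6], [[-34, 128, -157], [0, 0, 0], -0.6], [[-46, 174, -157], [0, 0, 0], -0.6], [[-58, 220, -157], [0, 0, 0], -0.6], [[-70, 264, -157], [0, 0, 0], -0.6], [[-82, 306, -157], [0, 0, 0], -0.6], [[-92, 344, -157], [0, 0, 0], -0.6], [[-98, 367, -157], [0, 0, 0], -0.6], [[-101, 377, -155], [0, 0, 0], -0.6], [[-101, 377, -120], [0, 0, 0], -0.6], [[-101, 377, -75], [0, 0, 0], -0.6], [[-101, 377, -40], [0, 0, 0], -0.6], [[-101, 377, -25], [0, 0, 0], -0.6]]'

```text
time: 37.3
tool_pos: [0.5925, -0.0726, 0.0925]
ee_rot: [-3.138, 0.004, 0.524]
wrist_force: [-0.3, 0.3, -2.2]
width: 0.0394
```

move_arm --targets '[[[0, 0, 3], [0, 0, 0], -0.6], [[0, 0, 3], [0, 0, 0], -0.6], [[0, 0, 3], [0, 0, 0], -0.6]]'

```text
time: 37.67
tool_pos: [0.5958, -0.0742, 0.0948]
ee_rot: [3.139, -0.003, 0.523]
wrist_force: [-0.2, 0.7, -2.1]
width: 0.0392
```

```bash
python3 -c "
from h import *
print(status.get_obs()['width'],status.get_obs()['tool_pos'])
go(594.8,-73,71.4)"
```

```text
0.03922362785221864 [ 0.59578291 -0.0742228   0.09477483]
shift [-0.3 -1.6 23.4] turn [ 0.14 -0.15 -0.03]
```

move_arm --targets '[[[0, -1, 10], [0, 0, 0], -0.6], [[0, -1, 17], [0, 0, 0], -0.6], [[0, -1, 20], [0, 0, 0], -0.6], [[0, -1, 22], [0, 0, 0], -0.6], [[0, -1, 22], [0, 0, 0], -0.6]]'

```text
time: 38.3
tool_pos: [0.5942, -0.0728, 0.0715]
ee_rot: [-3.142, -0.001, 0.523]
wrist_force: [-1.4, 2.1, 2.3]
width: 0.0391
```

Wide has landed. Release it and go to square.

move_arm --targets '[[[0, 0, 0], [0, 0, 0], -0.3], [[0, 0, 0], [0, 0, 0], 0.1], [[0, 0, 0], [0, 0, 0], 0.4], [[0, 0, 0], [0, 0, 0], 0.4], [[0, 0, -15], [0, 0, 0], 0.4], [[0, 0, -60], [0, 0, 0], 0.4], [[0, 0, -120], [0, 0, 0], 0.4], [[0, 0, -158], [0, 0, 0], 0.4], [[12, -386, -158], [0, 0, 0], 0.2], [[12, -386, -158], [0, 0, 0], 0.2], [[12, -386, -158], [0, 0, 0], 0.2], [[12, -386, -158], [0, 0, 0], 0.2], [[12, -386, -158], [0, 0, 0], 0.2], [[12, -386, -158], [0, 0, 0], 0.2], [[12, -386, -158], [0, 0, 0], 0.2], [[12, -386, -158], [0, 0, 0], 0.2], [[12, -386, -158], [0, 0, 0], 0.2], [[12, -386, -158], [0, 0, 0], 0.2], [[12, -386, -158], [0, 0, 0], 0.2]]'

```text
time: 40.67
tool_pos: [0.4122, 0.2664, 0.2286]
ee_rot: [3.141, 0.0, 0.521]
wrist_force: [-0.1, 0.3, -0.6]
width: 0.0562
```

```bash
python3 -c "
from h import *
go(411.3,267.1,73)"
```

```text
shift [ -0.4  -1.1 155.6] turn [ 0.01  0.01 -0.15]
```

move_arm --targets '[[[0, -1, 50], [0, 0, 0], 0.2], [[0, -1, 95], [0, 0, 0], 0.2], [[0, -1, 130], [0, 0, 0], 0.2], [[0, -1, 147], [0, 0, 0], 0.2], [[0, -1, 154], [0, 0, 0], 0.2], [[0, -1, 155], [0, 0, 0], 0.2], [[0, -1, 155], [0, 0, 0], -0.2], [[0, -1, 155], [0, 0, 0], -0.6], [[0, -1, 155], [0, 0, 0], -0.8], [[0, -1, 155], [0, 0, 0], -0.8], [[0, -1, 155], [0, 0, 0], -0.8]]'

```text
time: 42.05
tool_pos: [0.4115, 0.2684, 0.0743]
ee_rot: [-3.142, -0.001, 0.523]
wrist_force: [-0.1, 0.0, 3.0]
width: 0.0288
```

```bash
python3 -c "
from h import *
go(547.2,10.2,228)"
```

```text
shift [ -11.2  291.5 -153.8] turn [-0.   -0.07 -0.04]
```

move_arm --targets '[[[0, 0, -10], [0, 0, 0], -0.8], [[0, 0, -40], [0, 0, 0], -0.8], [[0, 0, -80], [0, 0, 0], -0.8], [[0, 0, -120], [0, 0, 0], -0.8], [[0, 0, -150], [0, 0, 0], -0.8], [[-1, 12, -154], [0, 0, 0], -0.8], [[-2, 40, -154], [0, 0, 0], -0.8], [[-3, 80, -154], [0, 0, 0], -0.8], [[-5, 120, -154], [0, 0, 0], -0.8], [[-6, 160, -154], [0, 0, 0], -0.8], [[-8, 200, -154], [0, 0, 0], -0.8], [[-9, 240, -154], [0, 0, 0], -0.8], [[-10, 270, -154], [0, 0, 0], -0.8], [[-11, 286, -154], [0, 0, 0], -0.8], [[-11, 291, -154], [0, 0, 0], -0.8], [[-11, 291, -150], [0, 0, 0], -0.8], [[-11, 291, -115], [0, 0, 0], -0.8], [[-11, 291, -70], [0, 0, 0], -0.8], [[-11, 291, -38], [0, 0, 0], -0.8], [[-11, 291, -25], [0, 0, 0], -0.8]]'

```text
time: 44.55
tool_pos: [0.5449, 0.0118, 0.0961]
ee_rot: [-3.139, 0.004, 0.525]
wrist_force: [-0.6, 0.2, -1.0]
width: 0.0291
```

move_arm --targets '[[[0, 0, 3], [0, 0, 0], -0.8], [[0, 0, 3], [0, 0, 0], -0.8], [[0, 0, 3], [0, 0, 0], -0.8]]'

```text
time: 44.92
tool_pos: [0.5481, 0.0105, 0.0975]
ee_rot: [3.14, -0.003, 0.523]
wrist_force: [-0.4, -0.0, -1.4]
width: 0.0296
```

```bash
python3 -c "
from h import *
print(status.get_obs()['width'])
go(547.2,10.2,74.3)"
```

```text
0.029596999498347026
shift [-1.  -0.2 23.2] turn [ 0.11 -0.15 -0.03]
```

move_arm --targets '[[[-1, 0, 10], [0, 0, 0], -0.8], [[-1, 0, 17], [0, 0, 0], -0.8], [[-1, 0, 20], [0, 0, 0], -0.8], [[-1, 0, 22], [0, 0, 0], -0.8], [[-1, 0, 22], [0, 0, 0], -0.8]]'

```text
time: 45.55
tool_pos: [0.5465, 0.0102, 0.0743]
ee_rot: [3.141, -0.001, 0.523]
wrist_force: [-1.3, 0.2, 0.6]
width: 0.0293
```

move_arm --targets '[[[0, 0, 0.5], [0, 0, 0], -0.6], [[0, 0, 0.5], [0, 0, 0], -0.3], [[0, 0, 0.5], [0, 0, 0], 0.2], [[0, 0, 0], [0, 0, 0], 0.2], [[0, 0, -15], [0, 0, 0], 0.2], [[0, 0, -60], [0, 0, 0], 0.2], [[0, 0, -120], [0, 0, 0], 0.2], [[0, 0, -156], [0, 0, 0], 0.2], [[75, -368, -156], [0, 0, 0], 0.2], [[75, -368, -156], [0, 0, 0], 0.2], [[75, -368, -156], [0, 0, 0], 0.2], [[75, -368, -156], [0, 0, 0], 0.2], [[75, -368, -156], [0, 0, 0], 0.2], [[75, -368, -156], [0, 0, 0], 0.2], [[75, -368, -156], [0, 0, 0], 0.2], [[75, -368, -156], [0, 0, 0], 0.2], [[75, -368, -156], [0, 0, 0], 0.2], [[75, -368, -156], [0, 0, 0], 0.2], [[75, -368, -156], [0, 0, 0], 0.2]]'

```text
time: 47.92
tool_pos: [0.4278, 0.3654, 0.2298]
ee_rot: [3.141, -0.0, 0.521]
wrist_force: [-0.3, -0.8, -0.0]
width: 0.0563
```

```bash
python3 -c "
from h import *
go(427.5,366,83)"
```

```text
shift [ -0.   -0.7 146.8] turn [ 0.01 -0.01 -0.14]
```

move_arm --targets '[[[0, -1, 50], [0, 0, 0], 0.2], [[0, -1, 95], [0, 0, 0], 0.2], [[0, -1, 125], [0, 0, 0], 0.2], [[0, -1, 140], [0, 0, 0], 0.2], [[0, -1, 146], [0, 0, 0], 0.2], [[0, -1, 146], [0, 0, 0], 0.2], [[0, -1, 146], [0, 0, 0], -0.2], [[0, -1, 146], [0, 0, 0], -0.6], [[0, -1, 146], [0, 0, 0], -0.8], [[0, -1, 146], [0, 0, 0], -0.8], [[0, -1, 146], [0, 0, 0], -0.8]]'

```text
time: 49.3
tool_pos: [0.427, 0.3673, 0.084]
ee_rot: [3.142, -0.001, 0.523]
wrist_force: [-0.4, -0.2, 1.0]
width: 0.0254
```

```bash
python3 -c "
from h import *
go(529.3,-55.5,235)"
```

```text
shift [-122.4  417.4 -151. ] turn [ 0.   -0.04 -0.04]
```

move_arm --targets '[[[0, 0, -10], [0, 0, 0], -0.8], [[0, 0, -40], [0, 0, 0], -0.8], [[0, 0, -80], [0, 0, 0], -0.8], [[0, 0, -120], [0, 0, 0], -0.8], [[0, 0, -147], [0, 0, 0], -0.8], [[-3, 10, -151], [0, 0, 0], -0.8], [[-12, 40, -151], [0, 0, 0], -0.8], [[-23, 80, -151], [0, 0, 0], -0.8], [[-35, 120, -151], [0, 0, 0], -0.8], [[-47, 160, -151], [0, 0, 0], -0.8], [[-59, 200, -151], [0, 0, 0], -0.8], [[-70, 240, -151], [0, 0, 0], -0.8], [[-82, 280, -151], [0, 0, 0], -0.8], [[-94, 320, -151], [0, 0, 0], -0.8], [[-106, 360, -151], [0, 0, 0], -0.8], [[-116, 393, -151], [0, 0, 0], -0.8], [[-121, 412, -151], [0, 0, 0], -0.8], [[-122, 417, -151], [0, 0, 0], -0.8], [[-122, 417, -151], [0, 0, 0], -0.8], [[-122, 417, -151], [0, 0, 0], -0.8]]'

```text
time: 51.8
tool_pos: [0.5292, -0.0539, 0.2348]
ee_rot: [-3.141, -0.0, 0.525]
wrist_force: [-0.2, 0.1, -1.8]
width: 0.0251
```

```bash
python3 -c "
from h import *
print(status.get_obs()['width'])
go(529.3,-55.5,84)"
```

```text
0.02513988508172547
shift [ -0.8   1.4 150.8] turn [-0.01 -0.01  0.05]
```

move_arm --targets '[[[0, 1, 30], [0, 0, 0], -0.8], [[0, 1, 70], [0, 0, 0], -0.8], [[0, 1, 105], [0, 0, 0], -0.8], [[0, 1, 128], [0, 0, 0], -0.8], [[0, 1, 140], [0, 0, 0], -0.8], [[0, 1, 146], [0, 0, 0], -0.8], [[0, 1, 149], [0, 0, 0], -0.8], [[0, 1, 150], [0, 0, 0], -0.8], [[0, 1, 150], [0, 0, 0], -0.8]]'

```text
time: 52.92
tool_pos: [0.5303, -0.056, 0.0853]
ee_rot: [3.141, -0.001, 0.523]
wrist_force: [0.1, -0.1, -0.7]
width: 0.0252
```

move_arm --targets '[[[0, 0, 1], [0, 0, 0], -0.8], [[0, 0, 1.5], [0, 0, 0], -0.8], [[0, 0, 1.5], [0, 0, 0], -0.8]]'

```text
time: 53.3
tool_pos: [0.5303, -0.0561, 0.084]
ee_rot: [3.14, -0.001, 0.523]
wrist_force: [0.1, -0.2, 2.5]
width: 0.0249
```

Landed. Release, rise and back away.

move_arm --targets '[[[0, 0, -0.5], [0, 0, 0], -0.5], [[0, 0, -0.5], [0, 0, 0], -0.2], [[0, 0, -0.5], [0, 0, 0], 0.2], [[0, 0, -0.5], [0, 0, 0], 0.2], [[0, 0, -15], [0, 0, 0], 0.2], [[0, 0, -60], [0, 0, 0], 0.2], [[0, 0, -120], [0, 0, 0], 0.2], [[0, 0, -170], [0, 0, 0], 0.2], [[-60, 0, -170], [0, 0, 0], 0.2], [[-120, 0, -170], [0, 0, 0], 0.2], [[-150, 0, -170], [0, 0, 0], 0.2], [[-150, 0, -170], [0, 0, 0], 0.2], [[-150, 0, -170], [0, 0, 0], 0.2]]'

```text
time: 54.92
tool_pos: [0.4005, -0.1306, 0.2538]
ee_rot: [3.141, -0.001, 0.523]
wrist_force: [-0.3, 0.3, -0.5]
width: 0.0561
```

```bash
python3 -c "
from h import *
s=viewer.snapshot('side')[:,:,::-1]; t=viewer.snapshot('top')[:,:,::-1]; w=viewer.snapshot('wrist')[:,:,::-1]
o=cv2.imread('pics/side0.png')
print(status.get_obs()['tool_pos'],status.get_obs()['wrist_force'])
a=cv2.resize(s[140:320,250:450],(400,360));b=cv2.resize(t[190:350,100:540],(400,145));c=cv2.resize(w,(400,300))[:215]
cv2.imwrite('pics/c10.png',np.hstack([a,np.vstack([b,c])]))"
```

```text
[ 0.40062738 -0.13028843  0.25300231] [0.03462252 0.10760965 0.49956525]
```

View pics/c10.png

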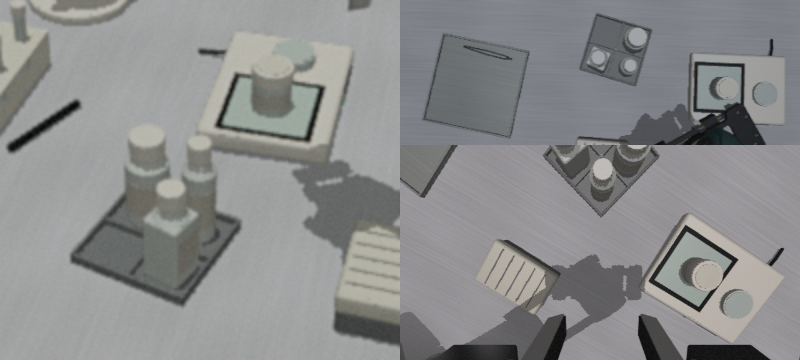

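Everything is in place: three bottles upright in their own compartments, the jar in the middle of the glass, the dish and forceps where they were, and the gripper clear. Hand in.

```bash
python3 -c "
from bench import order
print(order.close_job())"
```

```text
the job is handed in; nothing more can be done
None
```

The job is done and handed in at about 55 s of the 144 s allowed. I stood all three bottles on the steel tray, moved the jar to the middle of the glass panel, and put each bottle back in its own compartment.

**Last checks:** the final side, top and wrist pictures show all three bottles upright in their original compartments. The jar stands upright inside the black border, about 2–3 mm from where I aimed. The dish and forceps look unmoved, and the gripper is clear of everything.

**What disagreed or went wrong:**
- **Finger length:** the fingertips sit about 30 mm behind the reported TCP, so the first grip closed on nothing above slim's cap. I corrected the grip height for every pick after that.
- **Pressing on square:** while releasing square on the steel tray I commanded it 12 mm too low. I didn't see the force at that moment, so I can't say how close it came to the limits. Pictures afterwards showed square still upright and in place.
- **Failed measurement:** one automatic top-view fit of slim's cap on the steel tray was wrong, so I checked its position by eye and by casting the cap's pixel to its known height.

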